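Reset the panel stop to the red arrow

ROBOT

A 6-joint arm with a two-finger parallel gripper is mounted at the origin on the work surface. World frame = base frame: x ahead of the robot, y to its left, z up, the work surface at z = 0. Lengths are in mm, angles in rad, forces in N, time in s.
With the tool pointing down it reaches from about 400 to 925 mm from the base axis. Payload 12.5 kg.
Tool frame: the origin (TCP) lies midway between the tips of the shut fingers; the grasp point (between the pads) lies 19 mm behind it; z points along the fingers, y is the line along which they close (so a half turn about z gives the same grasp; the last joint's range is limited). The gripper opens to 95 mm and grips with 3 to 60 N. Pads are 20 mm wide; open, the fingers measure 119 mm over their backs; the gripper's body (75 mm by 180 mm) begins 59 mm behind the grasp point.
Start: joints at [1.116, 0.491, 1.559, -0, 1.092, -0.106], TCP at [213.591, 587.389, 214.661] pointing down, gripper open.
Joint ranges: [-3.1, 3.1], [-0.84, 2.19], [0.05, 2.79], [-1.13, 4.28], [0.06, 2.93], [-2.69, 2.69]. Speed limits (rad/s): [2.22, 2.22, 2.79, 3.14, 3.14, 3.14].

INTERFACE

Orientations are given as [roll, pitch, yaw] about the fixed x, y, z axes, in that order (R = Rz(yaw) Ry(pitch) Rx(roll)).
In Python, from cell import env gives the robot as it stands.
- The arm moves only by the tool carry_out, never from a script. Its argument "series" is a list of rows, each a list of 4 numbers: the shift along the world's x, y, z normalised to -1 to 1, where 1 is 5 cm, then the turn about the world's z normalised to -1 to 1, where 1 is 6 degrees. In form: [[x, y, z, turn], ...]. A call has exactly 5 rows; each row shifts and turns the commanded pose from where the row before left it; what a row does not reach is not made up. A row lasts 1/10 s, in which the tool goes at most 50 mm and 8.59 degrees, less where a joint would pass 70% of its speed; a pose out of reach is approached as far as the arm can. A call with a number of a shift or a turn outside -1 to 1 is refused whole. A call with a gripper value outside its range is refused whole. "fingers" is the closure, from -1 (fully open) to 1 (shut), set as the call begins (left out, the last holds). The fingers move at their own pace and stop on an object; the grip force is fixed at half the most. Time passes only in rows, so rows that do not move let the fingers close, or fill a call up. It gives the time, the measured TCP pose, the force, the opening and the grip force at its end, in the units of the state.
- env.state(): the state, without advancing time (a new reading comes with each control period).
- env.read_camera(name): name is "scene" or "top" or "wrist"; returns the picture (384x512x3 uint8, red, green, blue); there is no depth.
- env.calibration(name): a dict with "K" (3x3 intrinsics, pixels), "pose" (4x4, takes a point from camera to world coordinates). Camera axes: x right, y down, z forward; pixel columns grow to the right and rows downward; lengths in mm; the calibration is good to about 2 mm. A picture is of the moment at which its call begins: read the wrist's pose just before it. calibration takes no time and is no camera call; for the wrist camera it gives the pose at the moment of the call.
- env.job_done(): hands the job in; it is judged then, once.
Trained networks look in the newest picture that a camera, given by its name, has taken for a name from the list of things; names that differ only in an ending like _2 or _b are one class to them, and where a whole thing is asked for, a point or a joint stands for the part that bears it (a point fixed in the world has none). Each returns a list of dicts, best first, with "conf" (0 to 1); they miss things now and then, are a little off and sometimes report something else, mostly with a low value. They report only what shows in the picture. A call takes as long as a camera call.
- env.look_for(camera, label): "position" ([row, column] as shares, 0 to 1, of the picture: columns of its width, rows of its height, amid what is visible of it).
The state is a dict: "t": time; "joints": joint angles; "qvel": joint speeds; "tau": joint torques, N m; "eef_pos": TCP position; "tcp_rot": TCP orientation; "ft_force": force on the tool from outside, world axes, zero at the start; "moment": the same for the moment, N m; "opening": opening from 0.0 (shut) to 1.0 (fully open); "grip_force": force on a finger pad.
Only numpy, scipy, OpenCV 4.12 (cv2) and the standard library are available. Lean on these libraries where they do the work, as an engineer would, in place of code of your own. Each camera call takes 0.05 s, during which the arm holds its last target. There are 200 camera calls.

TASK

Set the blue panel stop on the sloped rest under the lamp for the next batch of panels: swing its red clamp lever fully open, slide the stop along its rail until its yellow pointer lines up with the red arrow (not the green one), then swing the lever fully back to lock it there. Leave everything else on the bench where it is.

Things in the scene. Friction and masses are not known exactly. Their poses are not given: they have to be found in the camera images.
- stop_rail: The fixed sloped panel rest: aluminium foot 430 x 190 mm, plywood bed 380 x 160 mm, white lamp bar over it on two posts at x +-203, y 50 mm. Origin on the bench under its middle; x along the rail, y to the uphill side, z up. The bed slopes 38 deg down towards -y: the bed's axes are these turned 38 deg about x.
- bed_origin (a point): Middle of the bed's surface, 75 mm above stop_rail's origin, in the bed's axes: x along the rail, y uphill in the bed, z square to the bed. A steel rail 48 mm wide, 13 mm high runs along x here between blue end blocks (30 mm high) 342 mm apart.
- lamp_edge (a point): Middle of the lamp bar's lower downhill edge, 231 mm above the bench, axes as stop_rail. The bar is 430 mm long, 85 mm wide (towards +y) and 26 mm thick; it overhangs the rail and blocks a gripper coming straight down. Come in square to the bed, fingers closing along the rail.
- carriage (a joint): Travel of the blue stop carriage (block 80 x 68 mm, top 32 mm off the bed) along the rail, m, from -0.005 to 0.145, growing towards +x of stop_rail. Slides with about 6 N when unlocked; does not budge when locked. It may creep if the lever is dragged sideways while open.
- clamp_lever (a joint): Angle of the red clamp lever, rad: 0 = locked (arm nearly along the rail towards +x, 10 deg downhill of it), 1.25 = fully open (arm points downhill). It turns in the bed's plane about lever_pivot, clockwise seen from above to open; it clamps from about 0.7 down and needs about 5 N at the knob near the end. Stays where it is left.
- red_arrow (a joint): Place of the red arrow along the rail, m: when joint carriage has this same value, the pointer is exactly on the arrow. It does not move during the job.
- carriage_grip (a point): Point to grip on the carriage's black upright knob (20 mm diameter, 42 mm long, square to the bed): on its axis, 56 mm off the bed, 18 mm below the knob's top. Axes as the bed.
- lever_grip (a point): Point to grip on the lever's red upright free-turning knob (18 mm diameter, square to the bed, top 78 mm off the bed, free length above the arm 36 mm): on its axis, 64 mm off the bed, 55 mm from the pivot axis. Its x points outward along the arm, z square to the bed.
- lever_pivot (a point): On the lever's pivot axis, 64 mm off the bed (level with lever_grip), 26 mm along +x and 22 mm downhill of the carriage_grip axis. Moves with the carriage; axes as the bed.
- pointer_tip (a point): Tip of the carriage's yellow pointer, a 5 mm wide tongue on its downhill side, 3 mm off the bed. Axes as the bed.
- red_arrow_tip (a point): Tip of the flat red arrow stuck on the bed just downhill of the pointer's path, pointing uphill, 3 mm off the bed; about 12 x 25 mm. Axes as the bed, so x is along the rail.
- green_arrow_tip (a point): Tip of a like green arrow for another panel size: not wanted. It marks nothing in this job.
- tape_roll: Bystander: yellow tape roll lying flat, 90 mm across, 24 mm high; origin under its centre.
- bracket: Bystander: steel angle bracket, 70 x 40 mm foot, 44 mm high; origin under its foot's centre.
- screwdriver: Bystander: orange-handled screwdriver lying on the bench along its x; origin under its middle.
- screw_tin: Bystander: small aluminium tin, 70 mm across, 40 mm high; origin under its centre.
- cleaner_bottle: Bystander: white bottle with a blue cap, 68 mm across, 180 mm high; origin under its centre.
- panel_offcut: Bystander: white panel piece lying flat, 140 x 100 x 16 mm; origin under its centre.
- mug: Bystander: blue mug, about 80 mm across and 90 mm high; origin under its centre.

How it is judged (in metres and radians):
On the way, in this order (a step that is already met when the one before it is completed fails the run):
1. the clamp lever is open by more than 0.9 rad (value of joint clamp_lever above 0.9 rad), for 0.1 s.
2. with the lever still open (above 0.75 rad) the pointer is within 4 mm of the red arrow along the rail (x of pointer_tip in the frame of red_arrow_tip between -0.004 and 0.004 m and value of joint clamp_lever above 0.75 rad), for 0.3 s.
3. the lever is locked again (below 0.12 rad) with the pointer within 4 mm of the red arrow (x of pointer_tip in the frame of red_arrow_tip between -0.004 and 0.004 m and value of joint clamp_lever below 0.12 rad), for 0.2 s.
At the end, for the whole second after the job is handed in: The yellow pointer is within 4 mm of the red arrow along the rail, the clamp lever is locked (below 0.12 rad, 7 deg) and the carriage is at rest (all of step 3 and velocity of joint carriage between -0.005 and 0.005 m/s); the robot touches nothing.
It fails at once if a bystander (tape roll, bracket, screwdriver, tin, bottle, panel piece, mug) is shifted by more than 30 mm (distance of any of tape_roll, bracket, screwdriver, screw_tin, cleaner_bottle, panel_offcut, mug from where it was at the start of the episode above 0.03 m).
It also fails if it takes over 56 s, if anything falls off the work surface, if the arm or the gripper's body presses on something with over 40 N, if the wrist force passes 120 N, or if a joint passes its speed limit or range.

## Working session

There is one attempt and no reset: what is moved stays moved. The work goes in short steps, Python scripts to look and compute and a tool call to move; the robot and the scene stay as the last step left them, time stands still between calls to the robot, and variables do not carry over. Pictures are saved under pics/ and viewed, at most 10 in all, crops included, and the job is handed in when it is done.

Besides the shell and the picture viewer there is one more tool, called after "Call:" as a command line: name --pt "numbers of a row" for each row, then --argument value for the rest. carry_out: Moves the arm, as the interface text tells. Its arguments: {"type":"object","properties":{"series":{"type":"array","items":{"type":"array","items":{"type":"number","minimum":-1,"maximum":1}}},"fingers":{"type":"number"}},"required":["series"]}

```bash
ls; mkdir -p pics; cat > h.py <<'E'
from cell import env
import numpy as np, cv2
def snap(c,n):
    cal=env.calibration(c); im=env.read_camera(c); cv2.imwrite(f'pics/{n}.png',im[:,:,::-1]); return cal,im
def proj(cal,P):
    T=np.linalg.inv(np.array(cal['pose'])); P=np.atleast_2d(P); p=P@T[:3,:3].T+T[:3,3]; q=p@np.array(cal['K']).T; return q[:,:2]/q[:,2:]
def ray(cal,uv):
    d=np.linalg.inv(np.array(cal['K']))@np.array([uv[0],uv[1],1.]); T=np.array(cal['pose']); d=T[:3,:3]@d; return T[:3,3],d/np.linalg.norm(d)
E
python3 - <<'E'
from h import *
s=env.state(); print({k:np.round(v,3).tolist() for k,v in s.items()})
ims=[]
for c in ['scene','top','wrist']:
    cal,im=snap(c,c); print(c,np.round(cal['K'],1).tolist(),np.round(cal['pose'],3).tolist())
    for l in ['stop_rail','bed_origin','lamp_edge','carriage_grip','lever_grip','lever_pivot','pointer_tip','red_arrow_tip','green_arrow_tip']:
        r=env.look_for(c,l); print(c,l,[(round(d['conf'],2),round(d['position'][1]*512,1),round(d['position'][0]*384,1)) for d in r[:2]])
    ims.append(im)
cv2.imwrite('pics/all.png',cv2.resize(np.vstack(ims[:2])[:,:,::-1],(800*512//768*1,600*1)) if 0 else np.hstack(ims[:2])[:,:,::-1][:, :])
E
```

```text
pics
{'t': 0.0, 'joints': [1.116, 0.492, 1.559, 0.0, 1.092, -0.106], 'qvel': [-0.002, -0.001, 0.002, 0.002, 0.002, 0.0], 'tau': [0.001, -61.264, -25.819, 0.069, 0.048, -0.0], 'eef_pos': [213.486, 587.148, 214.056], 'tcp_rot': [-3.14, -0.0, 2.793], 'ft_force': [-1.037, -0.302, -0.262], 'moment': [-0.025, -0.047, -0.018], 'grip_force': 0.0, 'opening': 1.001}
scene [[423.3, 0.0, 258.6], [0.0, 423.3, 192.6], [0.0, 0.0, 1.0]] [[-0.384, 0.788, -0.48, 1168.422], [0.923, 0.324, -0.206, 306.613], [-0.007, -0.523, -0.852, 1250.822], [0.0, 0.0, 0.0, 1.0]]
scene stop_rail [(0.78, 288.4, 214.0)]
scene bed_origin [(0.74, 293.4, 228.4)]
scene lamp_edge [(0.67, 289.6, 212.7)]
scene carriage_grip []
scene lever_grip [(0.59, 383.4, 238.5)]
scene lever_pivot [(0.6, 289.1, 230.5)]
scene pointer_tip []
scene red_arrow_tip [(0.73, 348.6, 282.3)]
scene green_arrow_tip [(0.47, 212.4, 225.6)]
top [[439.0, 0.0, 253.7], [0.0, 439.0, 194.7], [0.0, 0.0, 1.0]] [[0.021, -0.991, 0.131, 331.188], [-1.0, -0.02, 0.011, 20.877], [-0.009, -0.131, -0.991, 1616.213], [0.0, 0.0, 0.0, 1.0]]
top stop_rail [(0.59, 228.9, 192.5), (0.36, 369.8, 240.3)]
top bed_origin [(0.69, 238.9, 196.1)]
top lamp_edge [(0.64, 227.4, 195.5)]
top carriage_grip [(0.63, 234.3, 208.3)]
top lever_grip [(0.51, 240.4, 201.3)]
top lever_pivot [(0.63, 227.7, 194.3), (0.5, 232.1, 207.0)]
top pointer_tip [(0.55, 235.9, 207.1)]
top red_arrow_tip []
top green_arrow_tip []
wrist [[291.1, 0.0, 260.2], [0.0, 291.1, 194.8], [0.0, 0.0, 1.0]] [[0.342, 0.908, 0.243, 145.6], [0.94, -0.33, -0.089, 611.992], [-0.0, 0.259, -0.966, 385.13], [0.0, 0.0, 0.0, 1.0]]
wrist stop_rail []
wrist bed_origin []
wrist lamp_edge []
wrist carriage_grip []
wrist lever_grip []
wrist lever_pivot []
wrist pointer_tip []
wrist red_arrow_tip []
wrist green_arrow_tip []
```

```bash
python3 - <<'E'
import cv2
a=cv2.imread('pics/scene.png');cv2.imwrite('pics/s2.png',cv2.resize(a[90:330,110:430],(800,600),interpolation=cv2.INTER_CUBIC))
a=cv2.imread('pics/top.png');cv2.imwrite('pics/t2.png',cv2.resize(a[:,:],(800,600),interpolation=cv2.INTER_CUBIC))
E
```

```text
(no output)
```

View pics/s2.png

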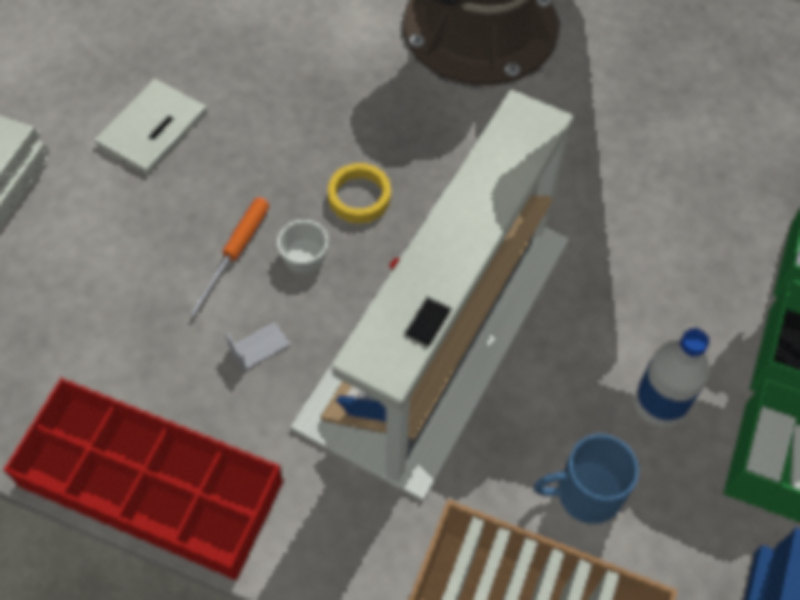

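View pics/t2.png

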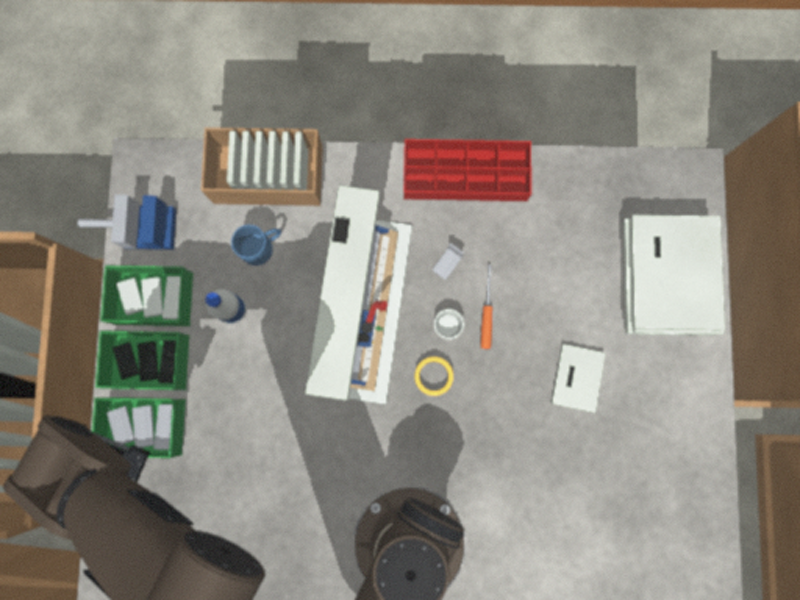

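```bash
python3 - <<'E'
from h import *
cal=env.calibration('top')
def at(u,v,z):
    o,d=ray(cal,(u*.64,v*.64)); return np.round(o+d*(z-o[2])/d[2],1)
print('foot',at(411,223,8),at(386,403,8))
print('lamp top',at(379,189,257),at(340,185,257),at(307,393,257),at(348,398,257))
print('knob blk',at(366,332,125),'lever red',at(380,309,106),'green',at(379,329,40))
for l,p in dict(tape=(434,376),tin=(449,323),bracket=(447,262),bottle=(225,306),mug=(252,243)).items(): print(l,at(*p,20))
E
```

```text
foot [741.    8.2   8. ] [311.9  58.5   8. ]
lamp top [747.6  76.9 257. ] [754.6 157.  257. ] [331.1 208.5 257. ] [323.  127.5 257. ]
knob blk [465.7 102.9 125. ] lever red [519.2  74.2 106. ] green [480.9  77.8  40. ]
tape [376.2 -51.5  20. ]
tin [500.2 -84.8  20. ]
bracket [645.1 -78.5  20. ]
bottle [529.8 442.   20. ]
mug [682.1 385.7  20. ]
```

Call:
carry_out --pt "0 0 0.9 0" --pt "0 0 0.9 0" --pt "0 0 0.9 0" --pt "0.6 -0.5 0.3 0" --pt "0.7 -0.6 0 0"

```text
t: 2.0
eef_pos: [278.6, 532.8, 367.5]
tcp_rot: [3.137, 0.001, 2.796]
ft_force: [0.8, -0.3, -0.2]
opening: 0.997
grip_force: 0.0
```

Call:
carry_out --pt "0.7 -0.6 0 0" --pt "0.7 -0.6 0 0" --pt "0.7 -0.6 0 0" --pt "0.7 -0.6 0 0" --pt "0.7 -0.6 0 0"

```text
t: 2.5
eef_pos: [454.8, 381.0, 364.9]
tcp_rot: [3.141, 0.0, 2.793]
ft_force: [0.2, 0.8, 0.0]
opening: 0.998
grip_force: 0.0
```

Call:
carry_out --pt "0.7 -0.6 0 0" --pt "0.5 -0.8 0 0" --pt "0 -0.9 0 0" --pt "0 -0.9 0 0" --pt "0 -0.9 0 0"

```text
t: 3.0
eef_pos: [513.4, 175.6, 364.5]
tcp_rot: [-3.142, -0.0, 2.793]
ft_force: [0.5, 0.2, -0.0]
opening: 1.003
grip_force: 0.0
```

Call:
carry_out --pt "0 -0.95 0 0" --pt "0 -0.95 0 0" --pt "0 -0.95 0 0" --pt "0 -0.95 0 0" --pt "0 -0.8 -0.4 0"

```text
t: 3.5
eef_pos: [514.0, -55.0, 346.5]
tcp_rot: [3.141, 0.005, 2.792]
ft_force: [0.5, 0.4, -0.0]
opening: 1.004
grip_force: 0.0
```

Call:
carry_out --pt "0 -0.5 -0.7 0" --pt "0 0 -0.9 0" --pt "0 0 -0.5 0" --pt "0 0 0 0" --pt "0 0 0 0"

```text
t: 4.0
eef_pos: [514.0, -77.7, 240.5]
tcp_rot: [3.141, 0.0, 2.793]
ft_force: [-0.6, 0.2, 1.1]
opening: 1.0
grip_force: 0.0
```

```bash
python3 - <<'E'
from h import *
s=env.state(); print(s['t'],s['eef_pos'])
cal,im=snap('wrist','w1')
cv2.imwrite('pics/w1b.png',cv2.resize(im[:,:,::-1],(800,600),interpolation=cv2.INTER_CUBIC))
for l in ['bed_origin','lamp_edge','carriage_grip','lever_grip','lever_pivot','pointer_tip','red_arrow_tip','green_arrow_tip']:
    r=env.look_for('wrist',l); print(l,[(round(d['conf'],2),round(d['position'][1]*800,1),round(d['position'][0]*600,1)) for d in r[:2]])
import json; json.dump({k:np.array(v).tolist() for k,v in cal.items()},open('w1.json','w'))
E
```

```text
4.0 [513.99575271 -77.65802712 240.47763563]
bed_origin [(0.92, 674.2, 177.5)]
lamp_edge [(0.81, 655.9, 181.7), (0.59, 684.2, 134.5)]
carriage_grip [(0.83, 677.7, 135.2)]
lever_grip [(0.67, 648.7, 191.9), (0.22, 654.4, 178.6)]
lever_pivot [(0.83, 684.2, 133.0), (0.48, 676.4, 169.7)]
pointer_tip [(0.78, 679.0, 136.0)]
red_arrow_tip [(0.42, 586.9, 226.7), (0.35, 384.1, 55.0)]
green_arrow_tip [(0.66, 679.8, 138.7)]
```

View pics/w1b.png

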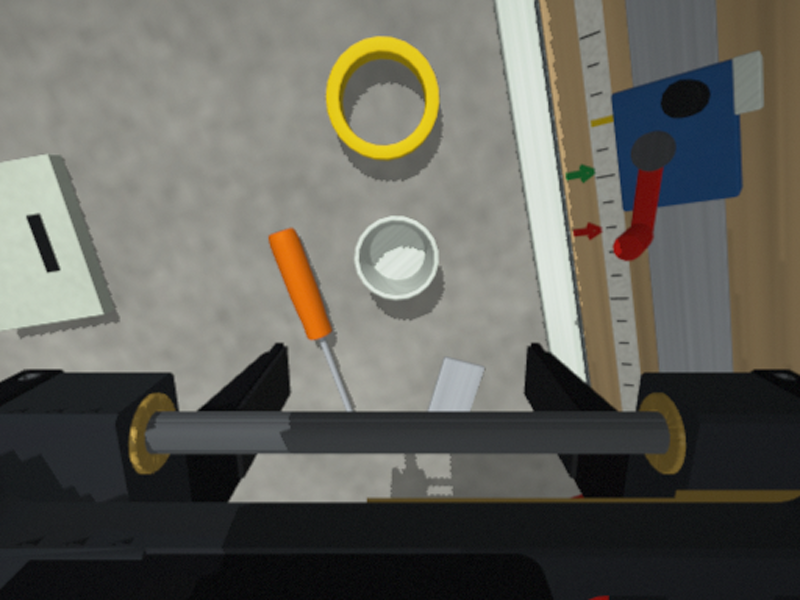

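```bash
python3 - <<'E'
import cv2
a=cv2.imread('pics/w1.png')[0:240,330:512]
a=cv2.convertScaleAbs(a,alpha=1.3,beta=10)
cv2.imwrite('pics/w1c.png',cv2.resize(a,None,fx=2.5,fy=2.5,interpolation=cv2.INTER_CUBIC))
E
```

```text
(no output)
```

View pics/w1c.png

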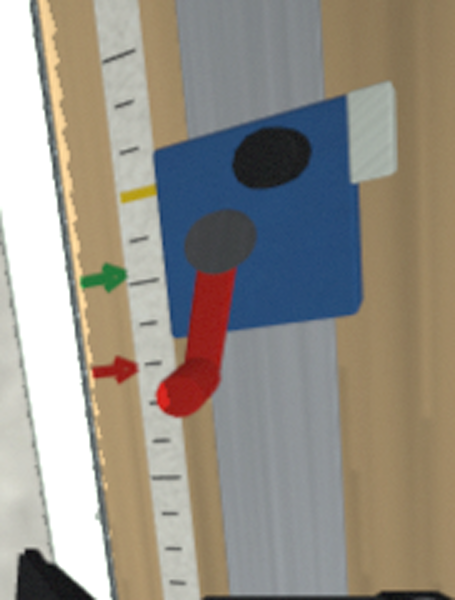

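```bash
cat > fit.py <<'E'
from h import *
import json
from scipy.optimize import least_squares
cal=json.load(open('w1.json'))
C=lambda u,v:((u/2.5)+330-.3,(v/2.5)-.3)
s,c=np.sin(np.radians(38)),np.cos(np.radians(38))
def RB(yaw): 
    cy,sy=np.cos(yaw),np.sin(yaw); return np.array([[cy,-sy,0],[sy,cy,0],[0,0,1]])@np.array([[1,0,0],[0,c,-s],[0,s,c]])
def bed(p): # p: x0,y0,yaw,z
    return np.array([p[0],p[1],p[3]]),RB(p[2])
def hit(uv,p,h,cal=cal):
    o,d=ray(cal,uv); B,R=bed(p); n=R[:,2]; t=(h-(o-B)@n)/(d@n); return R.T@(o+t*d-B)
L=[((178,10),-24,13),((188,100),-24,13),((216,440),-24,13),((229,590),-24,13),((323,10),24,13),((346,590),24,13),((40,10),-80,0),((113,590),-80,0)]
if __name__=='__main__':
    f=lambda q:[hit(C(*uv),[537.6,q[0],q[1],75],h)[1]-y for uv,y,h in L]
    r=least_squares(f,[127,-.117]); print(r.x,np.round(r.fun,1))
    p=[537.6,r.x[0],r.x[1],75]
    for n,uv,h in [('knob',(272,157),74),('hub',(220,241),64),('hub78',(220,241),50),('lever',(180,397),78),('ptr',(122,197),3),('green',(128,275),3),('red',(138,369),3),('blk',(155,150),32),('blk',(347,95),32),('blk',(175,335),32),('blk',(362,312),32)]: print(n,np.round(hit(C(*uv),p,h),1))
    o,d=ray(cal,(0,0)); print('cam',np.round(o,1))
E
python3 fit.py
```

```text
[128.1354205   -0.13065825] [ 0.9  1.8  1.6  1.8  1.7  1.8 -3.9 -4.6]
knob [-78.   14.9  74. ]
hub [-53.5  -4.6  64. ]
hub78 [-52.9  -7.3  50. ]
lever [  1.8 -20.1  78. ]
ptr [-79.6 -55.7   3. ]
green [-43.6 -56.8   3. ]
red [  2.8 -56.9   3. ]
blk [-93.7 -32.1  32. ]
blk [-93.8  33.4  32. ]
blk [-16.  -31.2  32. ]
blk [-15.5  35.8  32. ]
cam [445.9 -53.  410.9]
```

Call:
carry_out --pt "0 0.6 0.2 0" --pt "0 0.6 0.2 0" --pt "0 0.1 0.1 0" --pt "0 0 0 0" --pt "0 0 0 0" --fingers 0

```text
t: 4.95
eef_pos: [513.6, -13.1, 264.5]
tcp_rot: [-3.141, 0.0, 2.793]
ft_force: [0.1, -0.5, -0.8]
opening: 0.633
grip_force: 0.0
```

```bash
python3 - <<'E'
from h import *
import json
s=env.state(); print(s['t'],s['eef_pos'],s['opening'])
cal,im=snap('wrist','w2')
json.dump({k:np.array(v).tolist() for k,v in cal.items()},open('w2.json','w'))
cv2.imwrite('pics/w2b.png',cv2.resize(im[:,:,::-1][:288,128:],(800,600),interpolation=cv2.INTER_CUBIC))
_,im=snap('scene','s3'); 
cv2.imwrite('pics/s3b.png',cv2.resize(im[60:300,160:480,::-1],(800,600),interpolation=cv2.INTER_CUBIC))
E
```

```text
4.95 [513.57192465 -13.10711346 264.47619632] 0.6329745731714237
```

View pics/w2b.png

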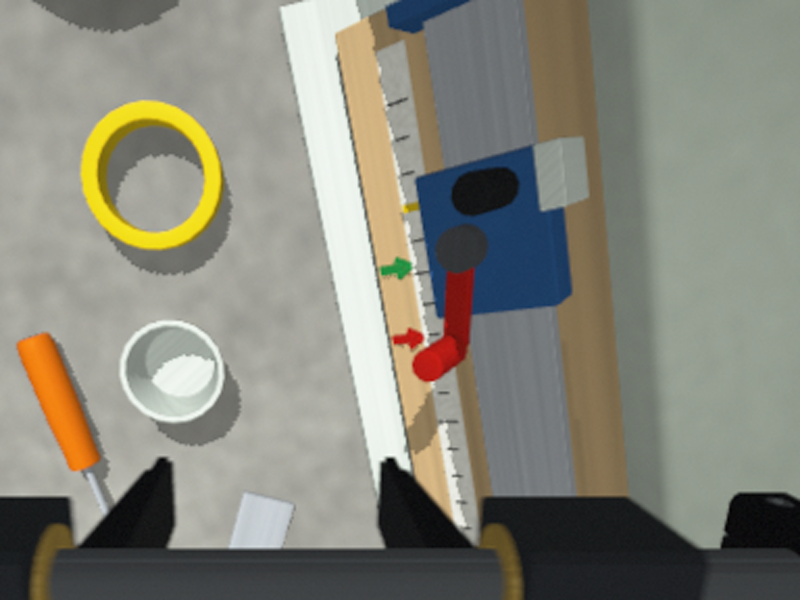

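View pics/s3b.png

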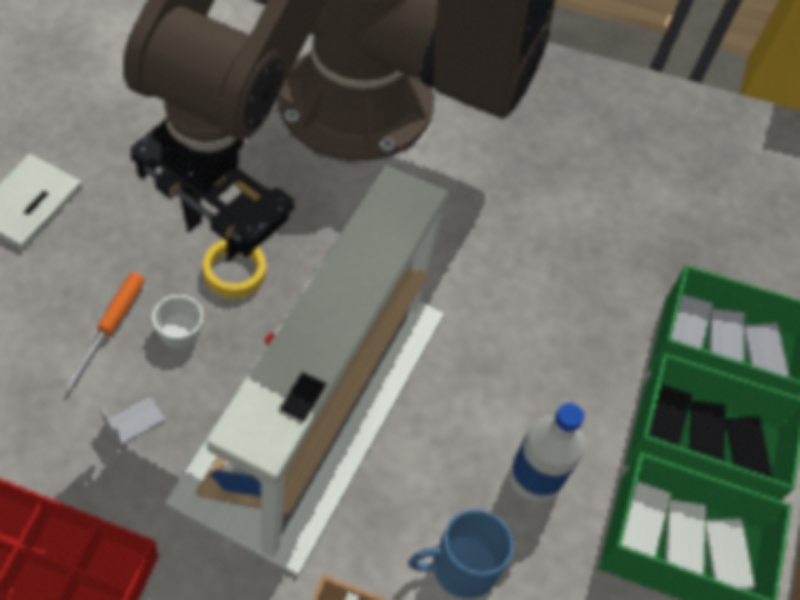

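```bash
cat > m.py <<'E'
from fit import *
c2=json.load(open('w2.json'))
D=lambda u,v:(128+u*.48-.25,v*.48-.25)
def tri(a,b):
    o1,d1=ray(cal,a);o2,d2=ray(c2,b); t=np.linalg.lstsq(np.c_[d1,-d2],o2-o1,rcond=None)[0]; return (o1+t[0]*d1+o2+t[1]*d2)/2,np.linalg.norm(o1+t[0]*d1-o2-t[1]*d2)
f=lambda q:[hit(C(*uv),[537.6,q[0],q[1],q[2]],h)[1]-y for uv,y,h in L[:6]]+[hit(D(*uv),[537.6,q[0],q[1],q[2]],h,c2)[1]-y for uv,y,h in [((425,30),-24,13),((522,10),24,13),((494,500),-24,13),((575,495),24,13)]]+[(q[2]-75)/1]
r=least_squares(f,[127,-.12,75]); q=r.x; print(np.round(q,3),np.round(r.fun,1))
p=[537.6,q[0],q[1],q[2]]; B,R=bed(p)
for n,a,b in [('knob',(272,157),(485,190)),('lever',(180,397),(430,363)),('ptr',(122,197),(403,209)),('green',(128,275),(412,267)),('red',(138,369),(424,340)),('blkTL',(155,150),(417,180)),('blkBL',(175,335),(440,317))]:
    P,e=tri(C(*a),D(*b)); print(n,np.round(P,1),'bed',np.round(R.T@(P-B),1),round(e,1))
for n,uv,h in [('knob',(485,190),74),('hub',(461,248),60),('lever',(430,363),78),('ptr',(403,209),3),('green',(412,267),3),('red',(424,340),3)]: print(n,np.round(hit(D(*uv),p,h,c2),1), np.round(hit(C(*{'knob':(272,157),'hub':(220,241),'lever':(180,397),'ptr':(122,197),'green':(128,275),'red':(138,369)}[n]),p,h),1))
yw=q[1];X=np.array([np.cos(yw),np.sin(yw)]);U=np.array([-np.sin(yw),np.cos(yw)])
for uv in [(583,3),(627,495)]:
    o,d=ray(c2,D(*uv)); P=o+d*(231-o[2])/d[2]; print('lamp',np.round(P,1),'railxy',np.round([(P[:2]-B[:2])@X,(P[:2]-B[:2])@U],1))
E
python3 m.py
```

```text
[ 1.30235e+02 -1.26000e-01  7.50450e+01] [-0.4  0.4 -0.5 -0.6  0.4 -0.4 -0.7  0.6  0.   1.2  0. ]
knob [456.4 114.7 125.6] bed [-78.6  10.9  55.6] 0.1
lever [532.2  67.5 117. ] bed [  2.5 -23.7  71.8] 2.0
ptr [452.6  90.6  49.6] bed [-79.3 -55.1  10.7] 0.1
green [488.  87.  44.] bed [-43.7 -57.8   5.8] 0.2
red [534.7  81.3  42.8] bed [  3.3 -58.4   4.7] 0.9
blkTL [439.5  96.   79.8] bed [-93.1 -33.5  32.2] 1.4
blkBL [517.   87.7  77.8] bed [-15.1 -33.6  29.8] 0.6
knob [-78.5  17.4  74. ] [-77.9  13.4  74. ]
hub [-54.  -3.  60.] [-53.2  -7.   60. ]
lever [ -0.2 -20.7  78. ] [  2.1 -22.1  78. ]
ptr [-79.4 -58.9   3. ] [-79.6 -57.4   3. ]
green [-43.6 -59.2   3. ] [-43.5 -58.7   3. ]
red [  4.1 -59.2   3. ] [  3.1 -59.    3. ]
lamp [411.9 120.2 231. ] railxy [-123.4  -25.8]
lamp [571.6 101.  231. ] railxy [ 37.4 -24.8]
```

Call:
carry_out --pt "0.1 0 0 -1" --pt "0.1 0 0 -1" --pt "0.1 0 0 -1" --pt "0 0 0 -1" --pt "0 0 0 -1"

```text
t: 5.55
eef_pos: [528.6, -13.5, 264.1]
tcp_rot: [-3.141, -0.001, 2.264]
ft_force: [0.6, 0.1, 0.2]
opening: 0.499
grip_force: 0.0
```

Call:
carry_out --pt "0 0 -0.5 -1" --pt "0 0 -0.5 -1" --pt "0 0 -0.5 -1" --pt "0 0 -0.5 -1" --pt "0 0 -0.3 -1"

```text
t: 6.05
eef_pos: [527.9, -13.4, 147.6]
tcp_rot: [-3.139, -0.001, 1.74]
ft_force: [0.6, -0.0, 0.3]
opening: 0.5
grip_force: 0.0
```

Call:
carry_out --pt "0 0 -0.3 -1" --pt "0 0 -0.3 -1" --pt "0 0 0 -0.87" --pt "0 0 0 0" --pt "0 0 0 0"

```text
t: 6.55
eef_pos: [528.6, -13.2, 119.5]
tcp_rot: [-3.142, 0.0, 1.447]
ft_force: [-0.2, 0.3, 0.6]
opening: 0.502
grip_force: 0.0
```

Call:
carry_out --pt "0 0.3 -0.3 0" --pt "0 0.3 -0.13 0" --pt "0 0.3 0 0" --pt "0.04 0.2 0 0" --pt "0 0 0 0"

```text
t: 7.05
eef_pos: [531.0, 43.8, 98.7]
tcp_rot: [3.141, -0.0, 1.447]
ft_force: [0.2, 0.8, 0.3]
opening: 0.5
grip_force: 0.0
```

Call:
carry_out --pt "0 0.16 0 0" --pt "0 0.12 0 0" --pt "0 0.08 0 0" --pt "0 0.08 0 0" --pt "0 0 0 0"

```text
t: 7.55
eef_pos: [530.6, 64.7, 98.2]
tcp_rot: [3.141, 0.0, 1.445]
ft_force: [0.0, -0.7, 0.9]
opening: 0.502
grip_force: 0.0
```

```bash
python3 - <<'E'
from h import *
s=env.state(); print(s['t'],s['eef_pos'],s['ft_force'])
cal,im=snap('wrist','w3'); 
cv2.imwrite('pics/w3b.png',im[:,:,::-1])
E
```

```text
7.55 [530.59789307  64.7111895   98.19160493] [ 0.04329331 -0.69304614  0.91519279]
```

View pics/w3b.png

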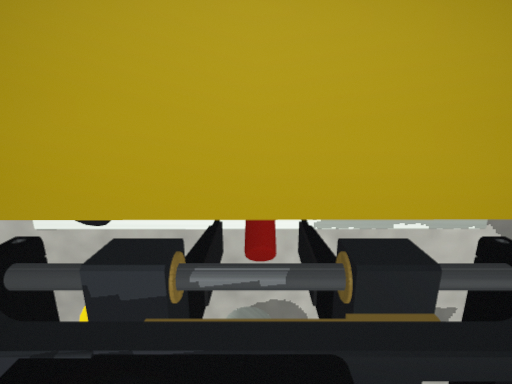

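Call:
carry_out --pt "0 0 0 0" --pt "0 0 0 0" --pt "0 0 0 0" --pt "0 0 0 0" --pt "0 0 0 0" --fingers 1

```text
t: 8.1
eef_pos: [530.5, 64.3, 98.1]
tcp_rot: [-3.141, 0.0, 1.445]
ft_force: [-1.3, -0.9, -0.3]
opening: 0.18
grip_force: 30.0
```

```bash
cat > arc.py <<'E'
import numpy as np,sys
X=np.array([.992,-.1257,0]);Y=np.array([.1257*.788,.992*.788,.616])
def P(a): a=np.radians(a); return 55*(np.cos(a)*X-np.sin(a)*Y)
if __name__=='__main__':
    L=[float(x) for x in sys.argv[1:]]
    for a,b in zip(L,L[1:]): print(a,b,np.round((P(b)-P(a))/50,3), 'cum mm',np.round(P(b)-P(L[0]),1))
E
python3 arc.py 10 17 24 31 38 45 50 55 60 65 70 74 78
```

```text
10.0 17.0 [-0.044 -0.098 -0.08 ] cum mm [-2.2 -4.9 -4. ]
17.0 24.0 [-0.059 -0.092 -0.077] cum mm [-5.2 -9.5 -7.9]
24.0 31.0 [-0.073 -0.085 -0.073] cum mm [ -8.8 -13.8 -11.6]
31.0 38.0 [-0.086 -0.077 -0.068] cum mm [-13.1 -17.6 -15. ]
38.0 45.0 [-0.098 -0.067 -0.062] cum mm [-18.1 -21.  -18.1]
45.0 50.0 [-0.077 -0.042 -0.04 ] cum mm [-21.9 -23.1 -20.1]
50.0 55.0 [-0.081 -0.036 -0.036] cum mm [-26.  -24.9 -21.9]
55.0 60.0 [-0.085 -0.03  -0.032] cum mm [-30.2 -26.4 -23.5]
60.0 65.0 [-0.089 -0.024 -0.027] cum mm [-34.7 -27.6 -24.8]
65.0 70.0 [-0.092 -0.018 -0.023] cum mm [-39.2 -28.5 -26. ]
70.0 74.0 [-0.075 -0.009 -0.015] cum mm [-43.  -29.  -26.7]
74.0 78.0 [-0.076 -0.005 -0.011] cum mm [-46.8 -29.2 -27.3]
```

Call:
carry_out --pt "-0.044 -0.1 -0.08 0" --pt "-0.06 -0.09 -0.077 0" --pt "-0.073 -0.085 -0.073 0" --pt "0 0 0 0" --pt "0 0 0 0"

```text
t: 8.6
eef_pos: [520.8, 50.4, 86.3]
tcp_rot: [-3.14, 0.0, 1.445]
ft_force: [-5.3, 2.5, 1.8]
opening: 0.184
grip_force: 30.0
```

Call:
carry_out --pt "-0.086 -0.077 -0.068 0" --pt "-0.098 -0.067 -0.062 0" --pt "-0.077 -0.042 -0.04 0" --pt "-0.08 -0.036 -0.036 0" --pt "0 0 0 0"

```text
t: 9.1
eef_pos: [503.6, 39.8, 76.3]
tcp_rot: [-3.14, -0.0, 1.445]
ft_force: [-5.3, 6.1, 5.4]
opening: 0.18
grip_force: 30.0
```

Call:
carry_out --pt "-0.085 -0.03 -0.032 0" --pt "-0.09 -0.024 -0.027 0" --pt "-0.09 -0.018 -0.023 0" --pt "0 0 0 0" --pt "0 0 0 0"

```text
t: 9.6
eef_pos: [491.1, 36.7, 72.6]
tcp_rot: [-3.141, -0.001, 1.445]
ft_force: [-4.5, 11.1, 7.5]
opening: 0.179
grip_force: 30.0
```

Call:
carry_out --pt "0.09 0.018 0.023 0" --pt "0 0 0 0" --pt "0.1 -0.0127 0 0" --pt "0.15 -0.019 0 0" --pt "0 0 0 0"

```text
t: 10.1
eef_pos: [509.1, 35.9, 73.7]
tcp_rot: [3.141, -0.001, 1.445]
ft_force: [-2.3, 7.7, 6.1]
opening: 0.181
grip_force: 30.0
```

```bash
python3 - <<'E'
from h import *
s=env.state(); print(s['t'],s['eef_pos'],s['ft_force'])
for c in ['top','scene','wrist']:
    _,im=snap(c,c+'4')
    for l in ['lever_grip','pointer_tip','carriage_grip','lever_pivot']:
        r=env.look_for(c,l); print(c,l,[(round(d['conf'],2),round(d['position'][1]*512,1),round(d['position'][0]*384,1)) for d in r[:2]])
a=cv2.imread('pics/top4.png')[120:270,180:290];b=cv2.imread('pics/wrist4.png')
cv2.imwrite('pics/m4.png',np.hstack([cv2.resize(a,(420,572),interpolation=cv2.INTER_CUBIC),cv2.resize(b[:],(380,572))]))
E
```

```text
10.1 [509.11989832  35.88280097  73.72408355] [-2.26301741  7.66400922  6.12645015]
top lever_grip []
top pointer_tip []
top carriage_grip []
top lever_pivot []
scene lever_grip []
scene pointer_tip []
scene carriage_grip [(0.32, 291.3, 213.1)]
scene lever_pivot [(0.56, 206.4, 180.1), (0.41, 170.6, 139.2)]
wrist lever_grip [(0.88, 239.9, 169.3)]
wrist pointer_tip [(0.9, 204.6, 83.1)]
wrist carriage_grip [(0.61, 203.8, 84.8)]
wrist lever_pivot [(0.84, 202.6, 83.6), (0.64, 221.6, 168.7)]
```

View pics/m4.png

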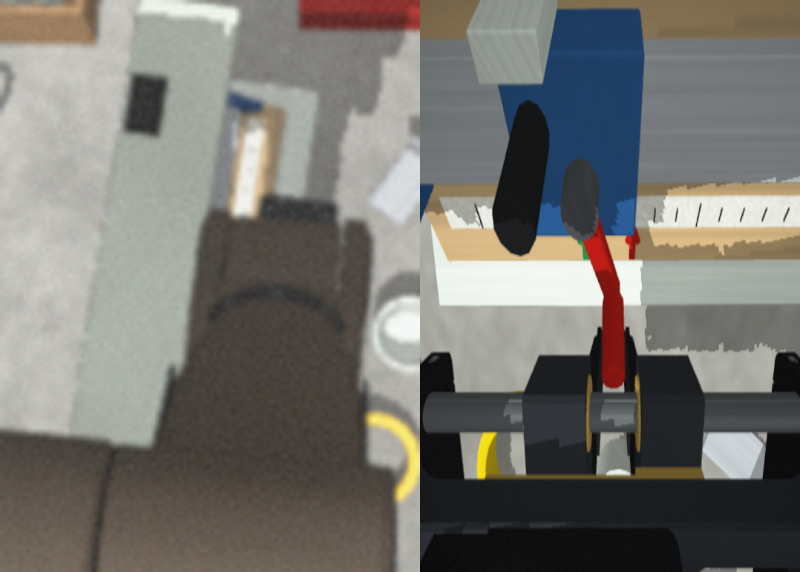

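```bash
cat > meas.py <<'E'
from h import *
from fit import bed,hit
p=[537.6,130.2,-.126,75]
def W(m): return ((m[0]-420)/380*512,m[1]/572*384)
if __name__=='__main__':
    cal=env.calibration('wrist')
    print('pose',np.round(np.array(cal['pose'])[:3,3],1))
    for n,m,h in [('blkR',(634,236),32),('blkRup',(643,56),32),('red',(632,238),3),('hub',(580,175),64),('lev',(613,375),78),('knobtop',(529,112),74)]: print(n,np.round(hit(W(m),p,h,cal),1))
E
python3 meas.py
```

```text
pose [518.1 107.6 244.2]
blkR [ -0.4 -35.6  32. ]
blkRup [-0.9 31.2 32. ]
red [  1.8 -66.9   3. ]
hub [-32.4  18.2  64. ]
lev [-16.6 -60.6  78. ]
knobtop [-47.7  40.4  74. ]
```

Call:
carry_out --pt "0.2 -0.025 0 0" --pt "0.2 -0.025 0 0" --pt "0.2 -0.025 0 0" --pt "0.2 -0.025 0 0" --pt "0.2 -0.025 0 0"

```text
t: 11.35
eef_pos: [558.3, 30.0, 73.7]
tcp_rot: [-3.141, -0.001, 1.445]
ft_force: [-4.6, 10.2, 8.5]
opening: 0.183
grip_force: 30.0
```

Call:
carry_out --pt "0.15 -0.019 0 0" --pt "0.1 -0.013 0 0" --pt "0.08 -0.01 0 0" --pt "0 0 0 0" --pt "0 0 0 0"

```text
t: 11.85
eef_pos: [575.2, 27.7, 73.8]
tcp_rot: [3.141, -0.001, 1.445]
ft_force: [-2.4, 9.1, 6.7]
opening: 0.18
grip_force: 30.0
```

```bash
python3 - <<'E'
from h import *
s=env.state(); print(s['t'],s['eef_pos'],s['ft_force'])
_,im=snap('wrist','w5')
a=im[0:200,60:360,::-1]
cv2.imwrite('pics/w5b.png',cv2.resize(a,(800,533),interpolation=cv2.INTER_CUBIC))
E
```

```text
11.85 [575.15581392  27.74785926  73.80708103] [-2.43746624  9.13867921  6.68743141]
```

View pics/w5b.png

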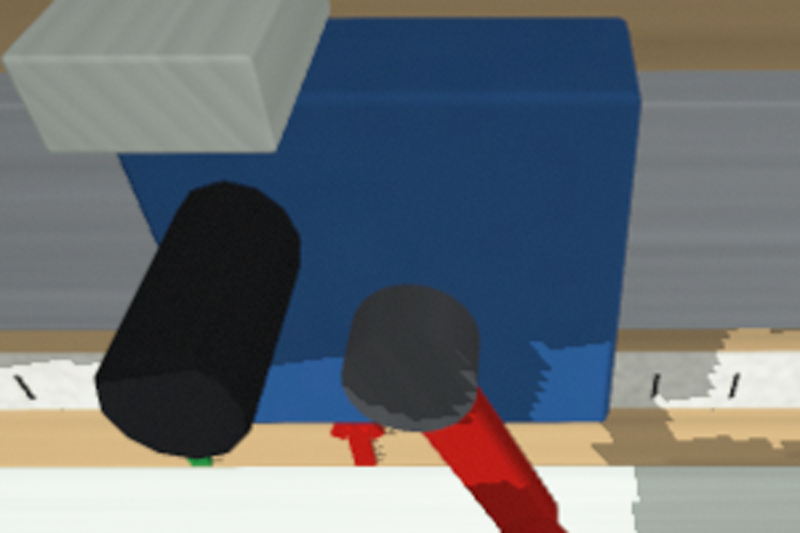

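```bash
python3 - <<'E'
from meas import *
cal=env.calibration('wrist'); k=3/8
print(np.round(np.array(cal['pose'])[:3,3],1))
for n,m,h in [('wingL',(333,430),3),('wingR',(383,430),3),('shaftBot',(366,463),3),('blkR',(607,421),32),('blkRup',(640,98),32),('bedge',(300,466),0)]: print(n,np.round(hit((60+m[0]*k-.3,m[1]*k-.3),p,h,cal),1))
E
```

```text
[584.6  99.5 244.3]
wingL [ -3.9 -67.6   3. ]
wingR [  9.6 -67.6   3. ]
shaftBot [  2.7 -81.    3. ]
blkR [ 65.9 -34.4  32. ]
blkRup [65.7 32.  32. ]
bedge [-17.7 -85.8  -0. ]
```

```bash
python3 arc.py 66.5 62 57 52 47 42 35 28 21 14 9
```

```text
66.5 62.0 [0.081 0.02  0.023] cum mm [4.  1.  1.2]
62.0 57.0 [0.087 0.028 0.03 ] cum mm [8.4 2.4 2.7]
57.0 52.0 [0.083 0.034 0.034] cum mm [12.5  4.   4.4]
52.0 47.0 [0.079 0.04  0.038] cum mm [16.5  6.   6.3]
47.0 42.0 [0.074 0.045 0.042] cum mm [20.1  8.3  8.4]
42.0 35.0 [0.093 0.072 0.065] cum mm [24.8 11.9 11.6]
35.0 28.0 [0.081 0.081 0.071] cum mm [28.9 15.9 15.2]
28.0 21.0 [0.067 0.089 0.075] cum mm [32.2 20.3 18.9]
21.0 14.0 [0.053 0.095 0.079] cum mm [34.9 25.1 22.9]
14.0 9.0 [0.028 0.071 0.058] cum mm [36.3 28.6 25.8]
```

Call:
carry_out --pt "0.03 -0.004 0 0" --pt "0 0 0 0" --pt "0 0 0 0" --pt "0 0 0 0" --pt "0 0 0 0"

```text
t: 12.4
eef_pos: [576.3, 27.6, 73.8]
tcp_rot: [3.142, -0.001, 1.445]
ft_force: [-4.2, 9.3, 6.2]
opening: 0.181
grip_force: 30.0
```

Call:
carry_out --pt "0.08 0.02 0.023 0" --pt "0.087 0.028 0.03 0" --pt "0.083 0.034 0.034 0" --pt "0.079 0.04 0.038 0" --pt "0 0 0 0"

```text
t: 12.9
eef_pos: [592.9, 33.3, 79.9]
tcp_rot: [-3.141, -0.0, 1.445]
ft_force: [-3.7, 4.6, 4.3]
opening: 0.184
grip_force: 30.0
```

```bash
python3 - <<'E'
from meas import *
s=env.state(); print(s['t'],s['eef_pos'],s['ft_force'])
cal,im=snap('wrist','w6')
h=cv2.cvtColor(im,cv2.COLOR_RGB2HSV)
blue=((h[:,:,0]>100)&(h[:,:,0]<125)&(h[:,:,1]>150)).astype(np.uint8)
# block right edge per row; then bed coords at h=32
for v in range(50,150,15):
    u=np.where(blue[v,:])[0]
    u=u[u<400]
    if len(u): print(v,u.max(),np.round(hit((u.max()+.5,v),p,32,cal),1))
E
```

```text
12.9 [592.89357627  33.3351557   79.85171134] [-3.66518754  4.59652239  4.28119814]
50 260 [67.5 36.6 32. ]
65 260 [67.5 30.4 32. ]
80 260 [67.5 23.5 32. ]
95 260 [67.5 16.  32. ]
110 260 [67.5  7.8 32. ]
125 260 [67.5 -1.2 32. ]
140 260 [ 67.6 -11.3  32. ]
```

Call:
carry_out --pt "0.074 0.045 0.042 0" --pt "0.093 0.072 0.065 0" --pt "0.08 0.08 0.071 0" --pt "0.067 0.09 0.075 0" --pt "0 0 0 0"

```text
t: 13.45
eef_pos: [609.0, 47.7, 92.7]
tcp_rot: [3.141, -0.0, 1.446]
ft_force: [-3.7, 2.4, 2.6]
opening: 0.176
grip_force: 30.0
```

Call:
carry_out --pt "0.053 0.095 0.08 0" --pt "0.028 0.071 0.058 0" --pt "0 0 0 0" --pt "0 0 0 0" --pt "0 0 0 0"

```text
t: 13.95
eef_pos: [612.9, 55.5, 99.3]
tcp_rot: [3.141, -0.0, 1.445]
ft_force: [-0.3, 1.4, -0.1]
opening: 0.183
grip_force: 30.0
```

Call:
carry_out --pt "0 0 0 0" --pt "0 0 0 0" --pt "0 0 0 0" --pt "0 0 0 0" --pt "0 0 0 0" --fingers 0

```text
t: 14.45
eef_pos: [612.7, 55.4, 99.2]
tcp_rot: [3.141, 0.0, 1.445]
ft_force: [-1.3, 0.4, 0.1]
opening: 0.491
grip_force: 0.0
```

Call:
carry_out --pt "0 -0.1 0 0" --pt "0 -0.3 0 0" --pt "0 -0.5 0.1 0" --pt "0 -0.6 0.4 0" --pt "0 -0.2 0.5 0"

```text
t: 14.95
eef_pos: [612.1, -32.8, 148.9]
tcp_rot: [-3.14, 0.0, 1.443]
ft_force: [-0.8, 0.3, 0.1]
opening: 0.5
grip_force: 0.0
```

Call:
carry_out --pt "-0.1 -0.2 0.8 0.9" --pt "-0.1 0 0.8 0.9" --pt "0 0 0.5 1" --pt "0 0 0.3 1" --pt "0 0 0 1"

```text
t: 15.45
eef_pos: [603.1, -40.9, 271.8]
tcp_rot: [3.138, 0.002, 1.951]
ft_force: [0.6, -0.3, -1.4]
opening: 0.502
grip_force: 0.0
```

Call:
carry_out --pt "0 0 0 1" --pt "0 0 0 1" --pt "0 0 0 1" --pt "0 0 0 1" --pt "0 0 0 1"

```text
t: 15.95
eef_pos: [602.5, -40.7, 269.2]
tcp_rot: [-3.142, 0.0, 2.475]
ft_force: [0.0, -0.1, -0.7]
opening: 0.497
grip_force: 0.0
```

Call:
carry_out --pt "0 0.2 0 1" --pt "0 0.2 0 1" --pt "0 0 0 1" --pt "0 0 0 0" --pt "0 0 0 0"

```text
t: 16.45
eef_pos: [602.6, -20.3, 269.2]
tcp_rot: [3.142, 0.0, 2.782]
ft_force: [-0.5, -0.5, -0.2]
opening: 0.501
grip_force: 0.0
```

```bash
python3 - <<'E'
from meas import *
import json
s=env.state(); print(s['t'],s['eef_pos'],s['tcp_rot'],s['ft_force'])
cal,im=snap('wrist','w7'); json.dump({k:np.array(v).tolist() for k,v in cal.items()},open('w7.json','w'))
q=proj(cal,[[620,72,90]])[0]; print(q)
u,v=int(np.clip(q[0],85,427)),int(np.clip(q[1],64,320))
print(u-85,v-64)
cv2.imwrite('pics/w7b.png',cv2.resize(im[v-64:v+64,u-85:u+85,::-1],(797,600),interpolation=cv2.INTER_CUBIC))
for l in ['pointer_tip','red_arrow_tip','lever_grip','lever_pivot']:
    r=env.look_for('wrist',l); print(l,[(round(d['conf'],2),round(d['position'][1]*512,1),round(d['position'][0]*384,1)) for d in r[:2]])
E
```

```text
16.45 [602.56420966 -20.30598791 269.21164621] [3.14154776e+00 3.41829322e-05 2.78186852e+00] [-0.53061376 -0.45527722 -0.1616069 ]
[336.83127401 164.8419412 ]
251 100
pointer_tip [(0.86, 360.1, 107.1)]
red_arrow_tip [(0.57, 310.6, 95.1)]
lever_grip [(0.74, 343.8, 141.7)]
lever_pivot [(0.85, 360.9, 103.4)]
```

```bash
python3 - <<'E'
import cv2
a=cv2.imread('pics/w7.png')[60:180,270:430]
cv2.imwrite('pics/w7c.png',cv2.resize(a,(800,600),interpolation=cv2.INTER_CUBIC))
E
```

```text
(no output)
```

View pics/w7c.png

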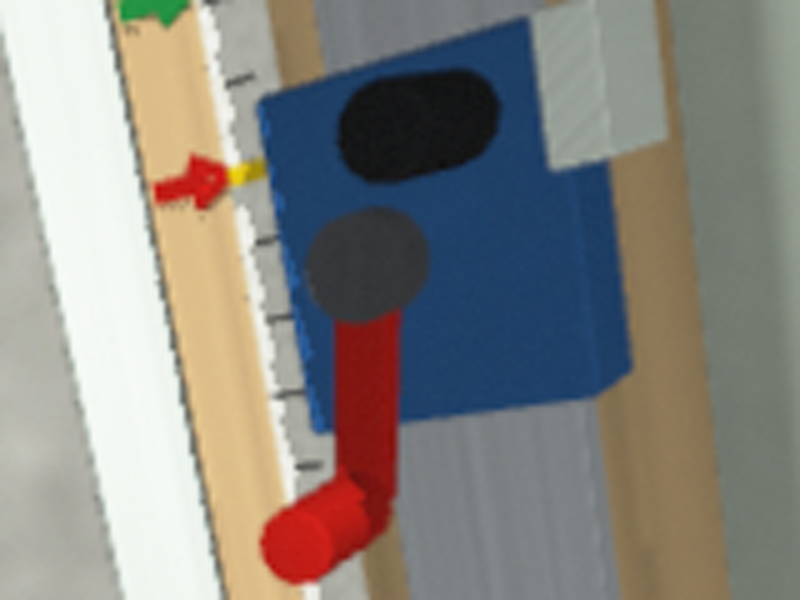

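```bash
python3 - <<'E'
from meas import *
import json
c=json.load(open('w7.json')); w1=json.load(open('w1.json'))
f=lambda u,v:(270+u*.2-.4,60+v*.2-.4)
g=lambda u,v:(u/2.5+330-.3,v/2.5-.3)
for n,m in [('knob78',hit(f(297,547),p,78,c)),('armend42',hit(f(366,495),p,38,c)),('armhub42',hit(f(368,318),p,38,c)),('ptr',hit(f(230,176),p,3,c)),('red',hit(f(229,180),p,3,c)),('knob before',hit(g(180,397),p,78,w1))]: print(n,np.round(m,1))
E
```

```text
knob78 [ 84.2 -20.3  78. ]
armend42 [ 82.8 -20.7  38. ]
armhub42 [ 41.8 -13.3  38. ]
ptr [  2.8 -58.9   3. ]
red [  3.7 -59.4   3. ]
knob before [  2.1 -22.   78. ]
```

```bash
python3 -c "
from cell import env; print(env.job_done())"
```

```text
the job is handed in; nothing more can be done
None
```

The stop is set on the red arrow, about 1 mm off in the last picture, with the lever locked and the arm clear of everything; I handed the job in at about 16.5 s, but no verdict came back.

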